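Set up the tape winder with an empty spool

TASK

Get the bench tape winder ready: first swing its orange guide arm out from the folded position until it snaps past its detent and rests at its end stop, then put the empty red-and-white spool on the upright spindle, flange down, and seat it fully home so that the two brass drive pins stand in the flange's windows and the flange lies flat on the disc. Let go of it, and leave the other things on the table where they are.

Things in the scene. Friction and masses are not known exactly. Their poses are not given: they have to be found in the camera images.
- spool_mid (a point): The empty spool to mount, standing upright, flange down, 70 mm high, 0.16 kg. This point is on its axis, 35 mm above its underside; z is its axis, up. From below: red flange, diameter 100, 6 mm thick; white barrel, diameter 44, 40 mm high; red grip collar on top, diameter 60, 24 mm high. A bore of 22.5 mm runs right through.
- spool_collar (a point): Centre of the spool's grip collar, on the axis, 23 mm above spool_mid: grasp here across the 60 mm diameter from above. The collar reaches 12 mm above and below this point.
- spool_foot (a point): Centre of the spool's underside. The flange has six equal through windows centred 35 mm from the axis, every 60 degrees, the first on the spool's own x axis. Each passes an 8 mm pin with 2 mm to spare on either side (0.06 rad of turn either way).
- spindle_foot (a point): Foot of the winder's fixed upright steel spindle, on its axis, at the top face of the aluminium drive disc (diameter 104, top 48 mm above the table). Axes: those of the winder's base, z up. The spindle is 20 mm in diameter, 64 mm high above the disc. A spool fully home has spool_foot at this point.
- spindle_top (a point): Top of the spindle, on its axis, 64 mm above spindle_foot; the last 6 mm taper to a diameter of 12 mm.
- pin_level (a point): On the spindle's axis, level with the tops of the two brass drive pins, 10 mm above the disc. The pins stand opposite each other, 35 mm from the axis, diameter 8. Their direction differs every time and is not reported; a brake holds the disc (0.4 N m to turn it). A spool out of step rests on them 10 mm too high; turned by up to 60 degrees it comes to drop over them.
- guide_post (a point): Upright steel post at the free end of the orange guide arm: diameter 14, from 44 to 110 mm above the table. This point is on its axis, half-way up. It can be pushed or pinched from above.
- guide_hinge (a point): Vertical hinge axis of the guide arm, 34 mm above the table, 110 mm from the post's axis. The arm is a bar 18 mm wide, its top 44 mm above the table (52 mm at the hinge bolt). The winder's base is a green plate, 190 by 200 by 18 mm, fixed to the table. In the base's axes the hinge lies 75 mm along x and 100 mm along y from the spindle.
- guide_arm (a joint): Angle of the guide arm (rad), growing clockwise seen from above. 0: folded, pointing from the hinge along the base's -x; 1.6: end stop, pointing along about +y of the base. Starts partly folded. Light friction (1 N at the post) until 1.2, then a spring detent resists with 4 to 6 N at the post up to its crest at 1.42; beyond that the spring pulls it to the stop and holds it.
- blue_bobbin: Bystander: a solid blue bobbin with two flanges 64 mm in diameter, 45 mm high, no through hole. Origin at the centre of its underside. Leave it.
- wood_bobbin: Bystander: a wooden bobbin, flanges 56 mm in diameter, 60 mm high, no through hole. Origin at the centre of its underside. Leave it.
- scissors: Bystander: scissors with pink handles lying flat, about 175 mm long, 11 mm high, origin near the pivot on the table, blades to its +x. Leave them.
- gauge_slat: Bystander: a wooden slat 220 by 45 by 6 mm lying flat, origin at the centre of its underside, long side along x. Leave it.
- mug: Bystander: a blue mug 76 mm wide, 85 mm high, origin at the centre of its underside. Leave it.
- tape_case: Bystander: a yellow tape-measure case, about 70 by 34 by 68 mm high, origin at its underside. Leave it.

How it is judged:
On the way, in this order (a step that is already met when the one before it is completed fails the run):
1. the guide arm is swung out, past its detent, to its end stop (value of joint guide_arm above 1.53 rad), for 0.2 s.
2. the spool is fully home on the spindle, pins in its windows (horizontal distance between spool_mid and spindle_foot below 0.004 m and z of spool_mid in the frame of spindle_foot between 0.032 and 0.038 m and angle between spool_mid's own z axis and vertical below 0.06 rad), for 0.2 s.
At the end, for the whole second after the job is handed in: The guide arm rests at its end stop (above 1.53 rad); the spool stands upright (within 0.06 rad), on the spindle's axis within 4 mm, with its underside on the disc within 3 mm, still and released (all of step 2 and value of joint guide_arm above 1.53 rad and linear speed of spool below 0.02 m/s and contact force between the fingers and spool below 0.1 N); the robot touches nothing.
It fails at once if another thing on the table moved by more than 3 cm (distance of any of blue_bobbin, wood_bobbin, scissors, gauge_slat, mug, tape_case from where it was at the start of the episode above 0.03 m).
It also fails if it takes over 72 s, if anything falls off the work surface, if the arm or the gripper's body presses on something with over 40 N, if the wrist force passes 120 N, or if a joint passes its speed limit or range.

ROBOT

A 6-joint arm with a two-finger parallel gripper is mounted at the origin on the work surface. World frame = base frame: x ahead of the robot, y to its left, z up, the work surface at z = 0. Lengths are in m, angles in rad, forces in N, time in s.
With the tool pointing down it reaches from about 0.25 to 0.775 m from the base axis. Payload 8.9 kg.
Tool frame: the origin (TCP) lies on the centre line of the jaws, within the pads' length; the fingertips stand 22 mm ahead of it and the grasp point (between the pads) lies 3 mm ahead of it; z points along the fingers, y is the direction in which the jaws open and shut (so a half turn about z gives the same grasp; the last joint's range is limited). The gripper opens to 85 mm and grips with 20 to 120 N. Pads are 22 mm wide; open, the fingers measure 114 mm over their backs; the gripper's body (76 mm by 85 mm) begins 54 mm behind the grasp point. The pads swing forward as they close: fully open they stand 13 mm farther back than shut.
Start: joints at [-1.393, 0.291, -0.153, 1.127, 0, 1.431], TCP at [0.164, -0.499, 0.253] pointing down, gripper open.
Joint ranges: [-2.52, 2.52], [-0.91, 1.74], [-1.3, 1.37], [-1.96, 2.02], [-1.52, 1.47], [-3.14, 3.14]. Speed limits (rad/s): [2.22, 2.22, 2.79, 3.14, 3.14, 3.14].

INTERFACE

Orientations are given as [roll, pitch, yaw] about the fixed x, y, z axes, in that order (R = Rz(yaw) Ry(pitch) Rx(roll)).
In Python, from rig import arm, capture, calibration gives the robot as it stands.
- The arm moves only by the tool send_rows, never from a script. Its argument "commands" is text: rows parted by semicolons, each of 5 numbers parted by spaces: the opening in per cent of the stroke, from 0 (shut) to 100 (fully open), then the shift along the tool's x, y, z in mm, then the turn about the tool's z in degrees. In form: hand dx dy dz roll; .... A call has 1 to 20 rows; each row is the pose to reach, as a shift and turn from the pose commanded when the call began, along the tool's axes at that moment; what a row does not reach only later rows make up. A row lasts 1/10 s, in which the tool goes at most 50 mm and 8.59 degrees, less where a joint would pass 70% of its speed; a pose out of reach is approached as far as the arm can. A call with a gripper value outside its range is refused whole. The fingers move at their own pace and stop on an object; "newtons" is the grip in N (left out, the last holds). Time passes only in rows, so rows that repeat a pose let the fingers close. It gives the time, the measured TCP pose, the force and the opening at its end, in the units of the state.
- arm.sense(): the state, without advancing time (a new reading comes with each control period).
- capture(name): name is "side" or "top" or "wrist"; returns the picture (480x640x3 uint8, red, green, blue); there is no depth.
- calibration(name): a dict with "intrinsics" (3x3 intrinsics, pixels), "world_from_camera" (4x4, takes a point from camera to world coordinates). Camera axes: x right, y up, looking along -z (the intrinsics and any distortion apply to the point x, -y, -z); pixel columns grow to the right and rows downward; lengths in m; the calibration is good to about 2 mm. A picture is of the moment at which its call begins: read the wrist's pose just before it. calibration takes no time and is no camera call; for the wrist camera it gives the pose at the moment of the call.
- arm.finish_job(): hands the job in, once; it reports no verdict.
The state is a dict: "time": time; "joint_positions": joint angles; "joint_velocities": joint speeds; "effort": joint torques, N m; "ee_pos": TCP position; "tcp_rot": TCP orientation; "ft_force": force on the tool from outside, world axes, zero at the start; "moment": the same for the moment, N m; "grip_width": finger opening in m.
Only numpy, scipy, OpenCV 4.12 (cv2) and the standard library are available. Lean on these libraries where they do the work, as an engineer would, in place of code of your own. Each camera call takes 0.05 s, during which the arm holds its last target. There are 200 camera calls.

## Working session

There is one attempt and no reset: what is moved stays moved. The work goes in short steps, Python scripts to look and compute and a tool call to move; the robot and the scene stay as the last step left them, time stands still between calls to the robot, and variables do not carry over. Pictures are saved under pics/ and viewed, about 8 in all and at most 12, crops included, and the job is handed in when it is done.

Besides the shell and the picture viewer there is one more tool, called after "Emit:" in YAML: its name, and indented under it one key for each argument. send_rows: Moves the arm, as the interface text tells. Its arguments: {"type":"object","properties":{"commands":{"type":"string"},"newtons":{"type":"number"}},"required":["commands"]}

```bash
mkdir -p pics; ls; cat > h.py <<'E'
import numpy as np, cv2
from rig import arm, capture, calibration
def ray(c,u,v):
    K=np.array(c["intrinsics"]);T=np.array(c["world_from_camera"])
    d=np.linalg.inv(K)@[u,v,1]; d=T[:3,:3]@[d[0],-d[1],-d[2]]
    return T[:3,3],d
def onz(c,u,v,z):
    o,d=ray(c,u,v); return o+d*(z-o[2])/d[2]
def proj(c,p):
    K=np.array(c["intrinsics"]);T=np.array(c["world_from_camera"])
    q=T[:3,:3].T@(np.array(p)-T[:3,3]); q=K@[q[0],-q[1],-q[2]]; return q[:2]/q[2]
def save(n,im): cv2.imwrite(f"pics/{n}.png",im[:,:,::-1])
E
python3 - <<'E'
from h import *
for n in("top","side"):
    im=capture(n);save(n+"1",im);c=calibration(n);print(n,c)
s=arm.sense();print(s)
E
```

```text
pics
top {'intrinsics': array([[491.65930583,   0.        , 325.08454617],
       [  0.        , 491.65930583, 229.90349237],
       [  0.        ,   0.        ,   1.        ]]), 'world_from_camera': array([[ 0.0252181 ,  0.99476282, -0.0990504 ,  0.37385393],
       [-0.99961198,  0.02391983, -0.01427311, -0.07766926],
       [-0.01182909,  0.0993719 ,  0.99498005,  1.16337856],
       [ 0.        ,  0.        ,  0.        ,  1.        ]])}
side {'intrinsics': array([[544.73232872,   0.        , 324.34030657],
       [  0.        , 544.73232872, 237.53991044],
       [  0.        ,   0.        ,   1.        ]]), 'world_from_camera': array([[ 0.9848701 ,  0.09398273, -0.1455958 ,  0.28612054],
       [-0.17328798,  0.54124297, -0.8228167 , -1.12209176],
       [ 0.00147214,  0.83559757,  0.54934009,  0.80713059],
       [ 0.        ,  0.        ,  0.        ,  1.        ]])}
{'time': 0.1, 'joint_positions': array([-1.39327940e+00,  2.91209910e-01, -1.54043994e-01,  1.12668779e+00,
        1.50155788e-05,  1.43147148e+00]), 'joint_velocities': array([-0.00092203, -0.00143309,  0.00139274,  0.00126381,  0.00145212,
       -0.00025792]), 'effort': array([ 2.07958248e-03, -5.37977958e+01,  3.31918752e+01,  9.30925511e-03,
       -2.01097710e-04, -3.48455750e-06]), 'ee_pos': array([ 0.16350446, -0.49851317,  0.25279956]), 'tcp_rot': array([-3.14046047e+00, -1.73931969e-04,  3.16841671e-01]), 'ft_force': array([-0.27537581,  0.14130834, -0.17235217]), 'moment': array([0.00351257, 0.02198244, 0.01501798]), 'grip_width': 0.0854481025959705}
```

View pics/top1.png

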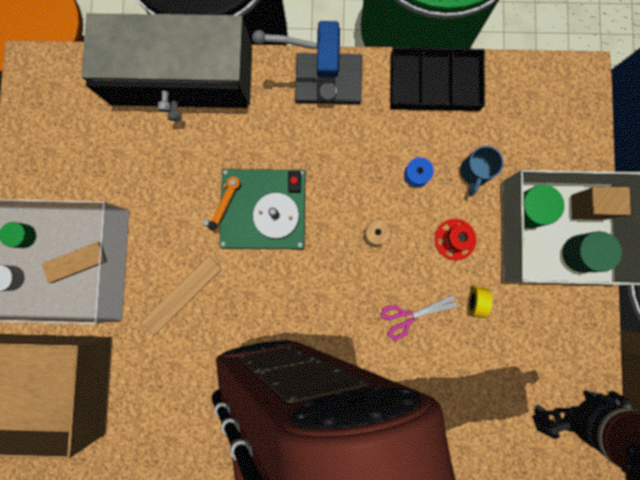

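View pics/side1.png

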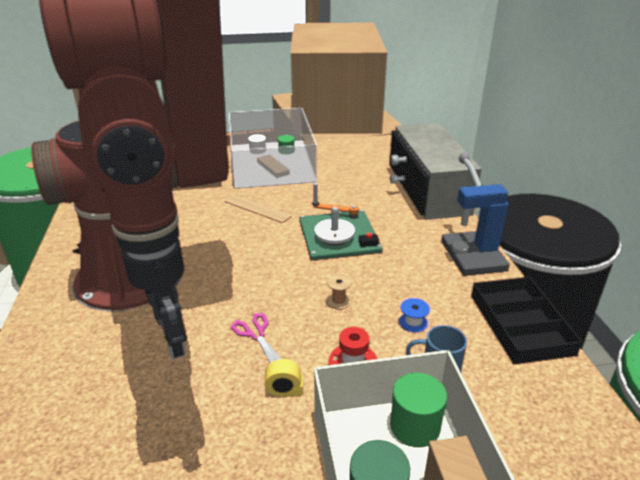

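Top view shows the winder: disc about (275,215), hinge (233,183), post (210,225). The spool is at (457,239), the slat at (183,297), and the bobbins, scissors and tape case are clear of the winder. I'll measure these next.

```bash
python3 - <<'E'
from h import *
im=cv2.imread("pics/top1.png");c=calibration("top")
hsv=cv2.cvtColor(im,cv2.COLOR_BGR2HSV);H,S,V=cv2.split(hsv)
def big(m,box):
    k=np.zeros_like(m);x0,y0,x1,y1=box;k[y0:y1,x0:x1]=m[y0:y1,x0:x1]
    cs,_=cv2.findContours(k,cv2.RETR_EXTERNAL,cv2.CHAIN_APPROX_NONE);return max(cs,key=cv2.contourArea)
w=((S<60)&(V>130)).astype(np.uint8)*255
e=cv2.fitEllipse(big(w,(240,180,310,245)));print("disc",e,onz(c,*e[0],.048))
g=((H>60)&(H<90)&(S>80)).astype(np.uint8)*255
r=cv2.minAreaRect(cv2.convexHull(big(g,(200,150,320,260))));print("plate",r)
b=cv2.boxPoints(r);P=[onz(c,*p,.018) for p in b];print(np.round(P,4),np.round(np.mean(P,0),4))
for i in range(4):
    d=P[(i+1)%4]-P[i];print(np.degrees(np.arctan2(d[1],d[0])),np.linalg.norm(d))
o=((H<18)&(S>170)&(V>120)).astype(np.uint8)*255
r=cv2.minAreaRect(big(o,(195,165,250,235)));print("arm",r,[onz(c,*p,.044).round(4) for p in cv2.boxPoints(r)])
red=(((H<6)|(H>174))&(S>150)&(V>70)).astype(np.uint8)*255
ct=cv2.convexHull(big(red,(420,205,490,275)));e=cv2.fitEllipse(ct);print("spool",e,onz(c,*e[0],.006))
a=im[150:260,190:320];b=im[200:280,420:495]
cv2.imwrite("pics/c1.png",np.hstack([cv2.resize(a,(468,396),interpolation=2),cv2.resize(b,(331,396),interpolation=2)]))
E
```

```text
disc ((275.2834777832031, 214.76455688476562), (45.015411376953125, 45.822776794433594), 55.78695297241211) [0.51697572 0.05322146 0.048     ]
plate ((262.3874206542969, 208.7176513671875), (82.43061828613281, 77.6091537475586), 0.7848246097564697)
[[ 0.4419  0.182   0.018 ]
 [ 0.6265  0.188   0.018 ]
 [ 0.6282 -0.008   0.018 ]
 [ 0.444  -0.0109  0.018 ]] [0.5352 0.0878 0.018 ]
1.8720762858767497 0.1847082496880874
-89.50410993957783 0.19603430772548652
-179.08405617257588 0.18425083612119403
90.61736750650577 0.1929494540403189
arm ((224.16488647460938, 199.27523803710938), (11.651084899902344, 49.49200439453125), 28.495635986328125) [array([0.5057, 0.2101, 0.044 ]), array([0.6086, 0.1602, 0.044 ]), array([0.596 , 0.1358, 0.044 ]), array([0.4934, 0.1859, 0.044 ])]
spool ((455.025634765625, 239.0249786376953), (40.08591842651367, 41.36612319946289), 128.93894958496094) [ 0.47485186 -0.36744393  0.006     ]
```

View pics/c1.png

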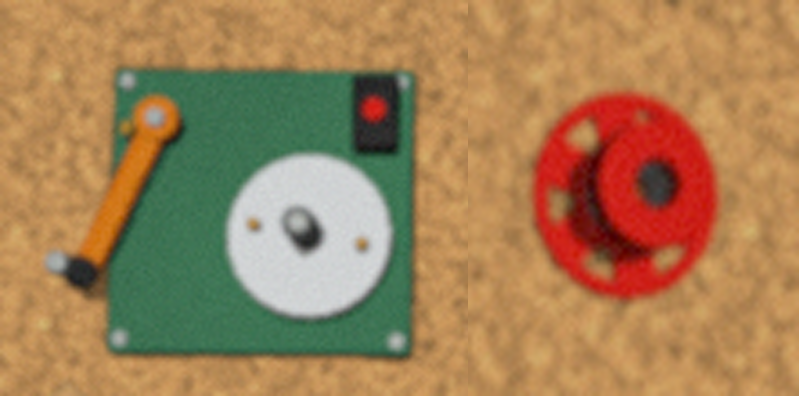

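```bash
python3 - <<'E'
from h import *
c=calibration("top")
q=lambda x,y,z:onz(c,190+(x+.5)/3.6-.5,150+(y+.5)/3.6-.5,z)
s=lambda x,y,z:onz(c,420+(x-468+.5)/4.413-.5,200+(y+.5)/4.95-.5,z)
p1=q(254,225,.058);p2=q(362,244,.058);d=p1-p2
print("pins",p1,p2,(p1+p2)/2,np.linalg.norm(d),np.degrees(np.arctan2(d[1],d[0]))%60)
h=q(154,116,.052);po=q(55,262,.11);print("spindletop",q(296,219,.112),"hinge",h,"post",po,np.linalg.norm((po-h)[:2]),np.degrees(np.arctan2(*(po-h)[1::-1])))
col=s(638,181,.070);bore=s(658,184,.070);print("bore",bore)
F=s(625,194,.003);print("flange",F)
for w in[(582,133),(556,204),(600,262),(668,258),(642,113)]:
    P=s(*w,.003);v=P-F;print(P.round(4),np.linalg.norm(v[:2]).round(4),np.degrees(np.arctan2(v[1],v[0]))%60)
E
```

```text
pins [0.52088894 0.08656713 0.058     ] [0.51043556 0.01799302 0.058     ] [0.51566225 0.05228007 0.058     ] 0.06936627727241622 21.332604568059097
spindletop [0.51793159 0.05344248 0.112     ] hinge [0.59035506 0.15411336 0.052     ] post [0.48873806 0.19770404 0.11      ] 0.11057197338537125 156.78210073598166
bore [ 0.47470562 -0.36836879  0.07      ]
flange [ 0.47567264 -0.36858225  0.003     ]
[ 0.5044 -0.3456  0.003 ] 0.0368 38.644230258477606
[ 0.47   -0.3318  0.003 ] 0.0372 38.77340600151571
[ 0.4429 -0.3553  0.003 ] 0.0354 37.877006363609496
[ 0.4457 -0.3914  0.003 ] 0.0377 37.28327494088063
[ 0.5148 -0.3777  0.003 ] 0.0402 46.85815968504233
```

```bash
cat >> h.py <<'E'
def rel(x,y,z,yawdeg,p=None):
    "tool-frame shift (mm) and roll (deg) from pose p (x,y,z,yaw rad) or current"
    if p is None:
        s=arm.sense();p=[*s["ee_pos"],s["tcp_rot"][2]]
    cy,sy=np.cos(p[3]),np.sin(p[3]);d=(np.array([x,y,z])-p[:3])*1e3
    r=-(yawdeg-np.degrees(p[3]));r=(r+180)%360-180
    return np.round([cy*d[0]+sy*d[1],sy*d[0]-cy*d[1],-d[2],r],1)
E
python3 - <<'E'
from h import *
print(rel(.489,.198,.22,157))
E
```

```text
[ 526.3 -560.4   32.8 -138.8]
```

Emit:
send_rows:
  commands: "100 526 -560 33 -139;100 526 -560 33 -139;100 526 -560 33 -139;100 526 -560 33 -139;100 526 -560 33 -139;100 526 -560 33 -139;100 526 -560 33 -139;100 526 -560 33 -139;100 526 -560 33 -139;100 526 -560 33 -139;100 526 -560 33 -139;100 526 -560 33 -139;100 526 -560 33 -139;100 526 -560 33 -139;100 526 -560 33 -139;100 526 -560 33 -139;100 526 -560 33 -139;100 526 -560 33 -139;100 526 -560 33 -139;100 526 -560 33 -139"
  newtons: 40

```text
time: 2.1
ee_pos: [0.4887, 0.1961, 0.2205]
tcp_rot: [-3.141, -0.0, 2.74]
ft_force: [-0.1, 0.1, -0.2]
grip_width: 0.085
```

```bash
python3 - <<'E'
from h import *
s=arm.sense();print(s["ee_pos"],s["tcp_rot"],s["joint_positions"])
c=calibration("wrist");save("w1",capture("wrist"));print(proj(c,[.489,.198,.11]),proj(c,[.59,.154,.052]))
print(rel(.489,.198,.08,157))
E
```

```text
[0.48865863 0.19614608 0.22046128] [-3.14143119e+00 -1.10281341e-05  2.73989212e+00] [ 2.42887840e-01  3.14546798e-01 -2.08743486e-01  1.04761188e+00
 -1.22440494e-04  6.44588375e-01]
[322.53015211 247.53323127] [319.81836958 350.09465541]
[  0.5   1.7 140.6   0. ]
```

View pics/w1.png

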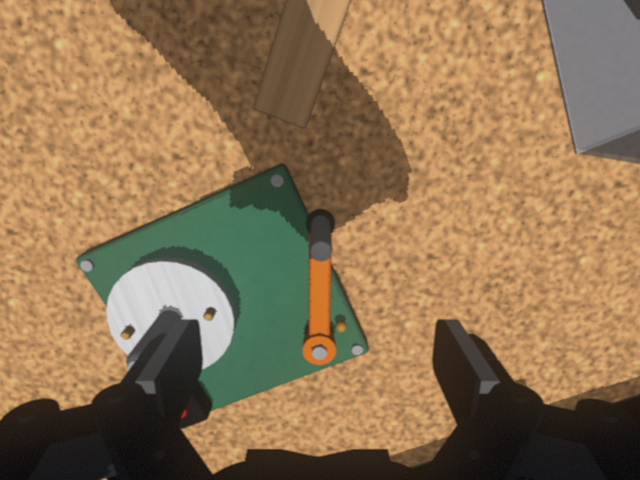

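Emit:
send_rows:
  commands: "100 0 2 40 0;100 0 2 80 0;100 0 2 115 0;100 0 2 141 0;100 0 2 141 0;35 0 2 141 0;35 0 2 141 0;35 0 2 141 0;35 0 2 141 0;35 0 2 141 0;35 0 2 141 0"

```text
time: 3.25
ee_pos: [0.4899, 0.199, 0.0796]
tcp_rot: [3.141, 0.0, 2.743]
ft_force: [-0.1, -0.1, -0.4]
grip_width: 0.03
```

Emit:
send_rows:
  commands: "35 -0.4 9.6 0 5;35 -1.7 19.1 0 10;35 -3.7 28.5 0 15;35 -6.6 37.6 0 20;35 -10.3 46.5 0 25;35 -14.7 55 0 30;35 -20 63 0 35;35 -25.7 70.7 0 40;35 -32.2 77.8 0 45;35 -39.3 84.3 0 50;35 -47 90 0 55;35 -55 95.3 0 60;35 -63.5 99.7 0 65;35 -70.6 102.7 0 69;35 -70.6 102.7 0 69;35 -70.6 102.7 0 69;35 -70.6 102.7 0 69"

```text
time: 4.95
ee_pos: [0.5942, 0.2661, 0.0792]
tcp_rot: [-3.141, 0.0, 1.54]
ft_force: [-0.5, -0.3, 0.4]
grip_width: 0.0303
```

```bash
python3 - <<'E'
from h import *
s=arm.sense();print(s["ee_pos"],s["tcp_rot"],s["ft_force"])
im=capture("side");c=calibration("side");print(proj(c,[.59,.154,.05]),proj(c,[.59,.264,.05]))
save("s2",cv2.resize(im[130:280,250:450],(800,600),interpolation=2))
E
```

```text
[0.59420645 0.26614286 0.07920964] [-3.14119191e+00  1.94991730e-04  1.54021399e+00] [-0.54862441 -0.27313033  0.39173066]
[352.12810989 206.30988939] [344.06984651 187.81448173]
```

View pics/s2.png

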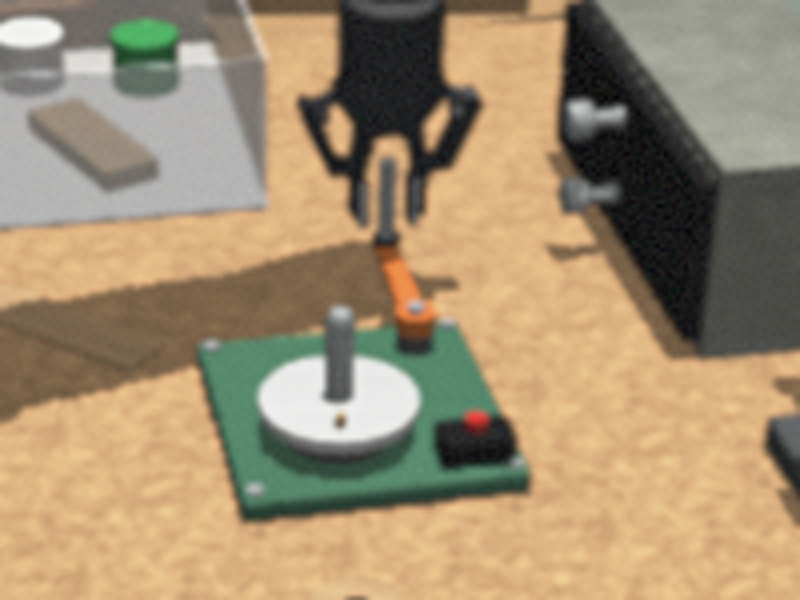

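The guide arm points along +y with the post centred between the jaws. Next I'll open, rise and go over the spool.

Emit:
send_rows:
  commands: "65 0 0 0 0;65 0 0 0 0;65 0 0 0 0;65 0 0 -40 0;65 0 0 -80 0;100 0 0 -120 0;100 0 0 -160 0;100 0 0 -170 0"

```text
time: 5.8
ee_pos: [0.5964, 0.2668, 0.2544]
tcp_rot: [3.135, -0.002, 1.539]
ft_force: [0.4, 0.1, 0.2]
grip_width: 0.0856
```

```bash
python3 - <<'E'
from h import *
print(arm.sense()["ee_pos"],rel(.475,-.368,.25,89))
E
```

```text
[0.596377   0.26679442 0.25444961] [-638.4 -101.     4.4   -0.8]
```

Emit:
send_rows:
  commands: "100 -638 -101 0 0;100 -638 -101 0 0;100 -638 -101 0 0;100 -638 -101 0 0;100 -638 -101 0 0;100 -638 -101 0 0;100 -638 -101 0 0;100 -638 -101 0 0;100 -638 -101 0 0;100 -638 -101 0 0;100 -638 -101 0 0;100 -638 -101 0 0;100 -638 -101 0 0;100 -638 -101 0 0;100 -638 -101 0 0;100 -638 -101 0 0;100 -638 -101 0 0;100 -638 -101 0 0"

```text
time: 7.6
ee_pos: [0.4736, -0.3671, 0.2495]
tcp_rot: [3.141, 0.0, 1.54]
ft_force: [-0.4, 0.5, -0.4]
grip_width: 0.0854
```

```bash
python3 - <<'E'
from h import *
s=arm.sense();print(s["ee_pos"],s["tcp_rot"])
c=calibration("wrist");im=capture("wrist");save("w2",im)
print(proj(c,[.475,-.368,.07]),proj(c,[.475,-.368,.006]))
ct=calibration("top");t=capture("top");save("t2",t)
hsv=cv2.cvtColor(t,cv2.COLOR_RGB2HSV);H,S,V=cv2.split(hsv)
o=((H<18)&(S>170)&(V>120)).astype(np.uint8);k=np.zeros_like(o);k[150:240,150:250]=o[150:240,150:250]
cs,_=cv2.findContours(k,0,1);r=cv2.minAreaRect(max(cs,key=cv2.contourArea));print(r)
hsv=cv2.cvtColor(im,cv2.COLOR_RGB2HSV);H,S,V=cv2.split(hsv)
red=(((H<6)|(H>174))&(S>150)&(V>50)).astype(np.uint8)
cs,_=cv2.findContours(red,0,1);e=cv2.fitEllipse(cv2.convexHull(max(cs,key=cv2.contourArea)));print("flange",e,onz(c,*e[0],.006))
E
```

```text
[ 0.47355796 -0.36714213  0.24951134] [3.14142832e+00 4.38317928e-05 1.54016942e+00]
[319.00725885 218.19191246] [318.60760886 200.12978308]
((214.5, 182.5), (11.0, 49.0), 90.0)
flange ((320.5401916503906, 200.29367065429688), (105.56708526611328, 107.147705078125), 171.2459716796875) [ 0.47677065 -0.36820711  0.006     ]
```

View pics/w2.png

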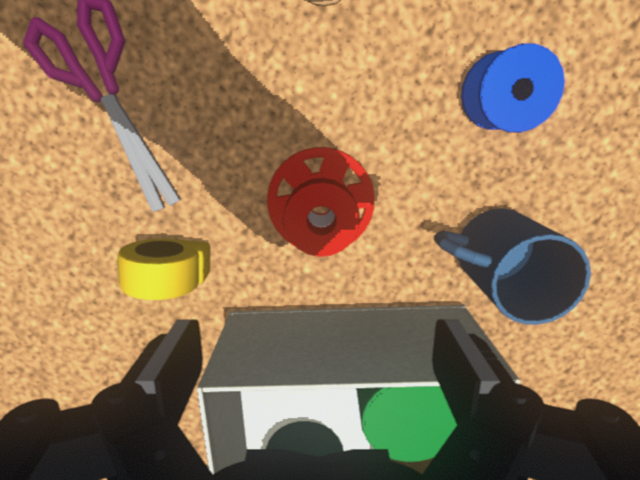

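```bash
python3 - <<'E'
from h import *
c=calibration("wrist");F=onz(c,320.5,200.3,.006)
print("bore",onz(c,321,217,.070))
im=cv2.imread("pics/w2.png");hsv=cv2.cvtColor(im,cv2.COLOR_BGR2HSV);H,S,V=cv2.split(hsv)
red=(((H<6)|(H>174))&(S>150)&(V>50)).astype(np.uint8)
cs,hi=cv2.findContours(red,cv2.RETR_CCOMP,cv2.CHAIN_APPROX_NONE)
for q,h in zip(cs,hi[0]):
    if h[3]>=0 and cv2.contourArea(q)>20:
        m=cv2.moments(q);u=np.array([m["m10"],m["m01"]])/m["m00"];P=onz(c,*u,.004);v=P-F
        print(u.round(1),cv2.contourArea(q),np.linalg.norm(v[:2]).round(4),np.degrees(np.arctan2(v[1],v[0]))%60)
print(rel(.476,-.368,.061,90))
E
```

```text
bore [ 0.47649087 -0.36746539  0.07      ]
[360.6 212.3] 72.5 0.0393 40.63915769100646
[321.6 217.5] 546.0 0.0169 31.93482337420957
[284.2 188.5] 234.0 0.0349 40.59014382229145
[350.3 177.6] 257.5 0.034 35.519382379605936
[314.  163.7] 260.5 0.0336 38.45221114828908
[ -0.4   2.5 188.5  -1.8]
```

Emit:
send_rows:
  commands: "100 0 2.5 40 0;100 0 2.5 80 0;100 0 2.5 120 0;100 0 2.5 150 0;100 0 2.5 175 0;100 0 2.5 188 0;100 0 2.5 188 0;60 0 2.5 188 0;60 0 2.5 188 0;60 0 2.5 188 0;60 0 2.5 188 0;60 0 2.5 188 0;60 0 2.5 188 0;60 0 2.5 188 0;60 0 2.5 188 0"
  newtons: 50

```text
time: 9.2
ee_pos: [0.4766, -0.369, 0.0634]
tcp_rot: [3.139, 0.002, 1.539]
ft_force: [-0.3, 1.5, 6.0]
grip_width: 0.0591
```

```bash
python3 - <<'E'
from h import *
from scipy.spatial.transform import Rotation as R
def T(p,r):
    M=np.eye(4);M[:3,:3]=R.from_euler("xyz",r).as_matrix();M[:3,3]=p;return M
s=arm.sense();c=calibration("wrist");print(s["ee_pos"],s["tcp_rot"],s["grip_width"],s["ft_force"])
X=np.linalg.inv(T(s["ee_pos"],s["tcp_rot"]))@c["world_from_camera"]
c1=dict(intrinsics=c["intrinsics"],world_from_camera=T([.48865863,.19614608,.22046128],[-3.14143,-1e-5,2.73989])@X)
im=cv2.imread("pics/w1.png");hsv=cv2.cvtColor(im,cv2.COLOR_BGR2HSV);H,S,V=cv2.split(hsv)
m=((H>8)&(H<30)&(S>120)).astype(np.uint8)
P=[]
for x,y in((209,314),(128,332)):
    k=np.zeros_like(m);k[y-9:y+9,x-9:x+9]=m[y-9:y+9,x-9:x+9];mm=cv2.moments(k,True);u=(mm["m10"]/mm["m00"],mm["m01"]/mm["m00"]);print(u,mm["m00"]);P.append(onz(c1,*u,.055))
d=P[0]-P[1];print(P,np.linalg.norm(d),np.degrees(np.arctan2(d[1],d[0]))%60,(P[0]+P[1])/2)
E
```

```text
[ 0.47655023 -0.36901963  0.06344143] [3.13925238e+00 1.91411598e-03 1.53875432e+00] 0.059096928933189165 [-0.2680439   1.52523758  6.00433307]
(207.76315789473685, 316.07894736842104) 38.0
(125.26190476190476, 334.92857142857144) 42.0
[array([0.5260299 , 0.08579902, 0.055     ]), array([0.51513902, 0.01639514, 0.055     ])] 0.07025318800277557 21.081854312956693 [0.52058446 0.05109708 0.055     ]
```

Emit:
send_rows:
  commands: "50 0 0 0 0;50 0 0 0 0;50 0 0 -20 0;50 0 0 -50 0;50 0 0 -90 0;50 0 0 -130 0;50 0 0 -170 0;50 0 0 -188 0;50 0 0 -188 0"

```text
time: 10.1
ee_pos: [0.477, -0.3696, 0.2537]
tcp_rot: [3.136, 0.005, 1.539]
ft_force: [-0.1, -0.1, -1.3]
grip_width: 0.0596
```

```bash
python3 - <<'E'
from h import *
s=arm.sense();print(s["ee_pos"],s["tcp_rot"],s["grip_width"],s["ft_force"]);print(rel(.5185,.0525,.25,71.2))
E
```

```text
[ 0.47696685 -0.36959365  0.25369481] [3.13619268 0.0049895  1.53856349] 0.05960806017326055 [-0.05900493 -0.10200706 -1.25487016]
[423.2  27.9   3.7  17. ]
```

Emit:
send_rows:
  commands: "50 30 2 0 2;50 70 5 0 4;50 110 8 0 6;50 150 10 0 8;50 190 13 0 10;50 230 15 0 12;50 270 18 0 14;50 310 21 0 16;50 350 23 0 17;50 390 26 0 17;50 415 28 0 17;50 423 28 0 17;50 423 28 0 17;50 423 28 0 17;50 423 28 0 17;50 423 28 0 17"

```text
time: 11.7
ee_pos: [0.5172, 0.0525, 0.2493]
tcp_rot: [-3.142, 0.0, 1.24]
ft_force: [0.1, -0.5, -1.1]
grip_width: 0.0591
```

```bash
python3 - <<'E'
from h import *
s=arm.sense();print(s["ee_pos"],s["tcp_rot"],s["grip_width"],s["ft_force"])
c=calibration("wrist");w=capture("wrist");save("w3",w);t=capture("side");save("s3",t)
x,y=[int(v) for v in proj(calibration("side"),[.5185,.0525,.15])];print(x,y)
b=cv2.resize(t[y-65:y+85,x-50:x+50],(400,600),interpolation=2)
save("c3",np.hstack([cv2.resize(w[60:360,220:420],(400,600),interpolation=2),b]))
E
```

```text
[0.51723772 0.05254956 0.2492533 ] [-3.14156714e+00  1.20447853e-04  1.24027832e+00] 0.05907183122513907 [ 0.11850563 -0.48767326 -1.14771971]
334 194
```

View pics/c3.png

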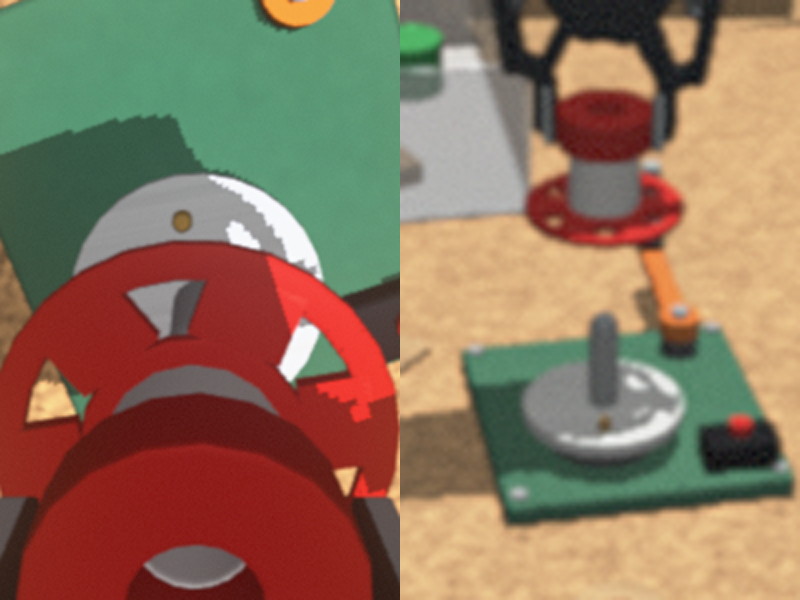

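```bash
python3 - <<'E'
from h import *
from scipy.optimize import least_squares
im=cv2.imread("pics/w3.png");hsv=cv2.cvtColor(im,cv2.COLOR_BGR2HSV);H,S,V=cv2.split(hsv);c=calibration("wrist")
ez=arm.sense()["ee_pos"][2];zf=ez-.0634+.006
red=(((H<8)|(H>172))&(S>130))
fl=[(x,np.argmax(red[:,x])) for x in range(240,405,3)]
fl=[p for p in fl if 170<p[1]<260]
grn=(H>60)&(H<95)&(S>70)
di=[]
for x in range(264,372,3):
    yf=np.argmax(red[150:,x])+150
    col=[y for y in range(120,yf-2) if not grn[y,x] and not grn[y+1,x]]
    if col: di.append((x,col[0]))
print(di[::4],fl[::6])
def fit(P,r):
    f=lambda a:np.hypot(P[:,0]-a[0],P[:,1]-a[1])-r
    s=least_squares(f,[.518,.053],loss="soft_l1",f_scale=.0005);return s.x,np.sqrt(np.mean(s.fun**2))
for n,q,z,r in(("flange",fl,zf,.05),("disc",di,.048,.052)):
    P=np.array([onz(c,x,y-.5,z) for x,y in q]);print(n,fit(P,r))
pin=onz(c,220+182/2,60+221/2,.057);print("pin",pin)
w=onz(c,220+168/2,60+306/2,zf-.003);print("window",w)
E
```

```text
[(264, 176), (276, 162), (288, 153), (300, 149), (312, 146), (324, 146), (336, 148), (348, 153), (360, 161)] [(240, np.int64(212)), (258, np.int64(198)), (276, np.int64(189)), (294, np.int64(183)), (312, np.int64(181)), (330, np.int64(181)), (348, np.int64(186)), (366, np.int64(193)), (384, np.int64(204)), (402, np.int64(222))]
flange (array([0.51708239, 0.05200101]), np.float64(0.0001688482385215385))
disc (array([0.51859871, 0.05240225]), np.float64(0.0002451123313978709))
pin [0.52424206 0.08620027 0.057     ]
window [0.52271204 0.08647542 0.18892342]
```

Flange and disc centres differ by about 1.5 mm, and the window matches the pin direction. I'll correct the offset and start onto the spindle.

Emit:
send_rows:
  commands: "50 0.9 1.3 15 0;50 0.9 1.3 35 0;50 0.9 1.3 50 0;50 0.9 1.3 60 0;50 0.9 1.3 65 0;50 0.9 1.3 69 0;50 0.9 1.3 73 0;50 0.9 1.3 77 0;50 0.9 1.3 81 0;50 0.9 1.3 85 0;50 0.9 1.3 90 0;50 0.9 1.3 90 0"

```text
time: 13.0
ee_pos: [0.5184, 0.0538, 0.1586]
tcp_rot: [-3.141, 0.001, 1.242]
ft_force: [0.3, -1.8, -2.4]
grip_width: 0.0592
```

Emit:
send_rows:
  commands: "50 0 0.2 6 0;50 -0.3 0.2 12 0;50 -0.5 0.2 18 0;50 -0.5 0.2 24 0;50 -0.5 0.2 30 0;50 -0.5 0.2 34 0;50 -0.5 0.2 37 0;50 -0.5 0.2 40 0;50 -0.5 0.2 42 0;50 -0.5 0.2 42 0"

```text
time: 14.0
ee_pos: [0.5187, 0.0534, 0.1171]
tcp_rot: [-3.141, 0.0, 1.242]
ft_force: [-0.6, -3.6, -2.5]
grip_width: 0.0593
```

Emit:
send_rows:
  commands: "50 -0.5 0 2 0;50 -0.5 0 4 0;50 -0.5 0 5.5 0;50 -0.5 0 6.5 0;50 -0.5 0 6.5 0"

```text
time: 14.5
ee_pos: [0.5187, 0.0532, 0.1114]
tcp_rot: [3.141, -0.0, 1.242]
ft_force: [-4.1, 0.2, 6.8]
grip_width: 0.059
```

Emit:
send_rows:
  commands: "85 0 0 0 0;85 0 0 0 0;85 0 0 0 0;100 0 0 0 0;100 0 0 0 0;100 0 0 -15 0;100 0 0 -35 0;100 0 0 -60 0;100 0 0 -90 0;100 0 0 -120 0;100 0 0 -120 0;100 -100 0 -120 0;100 -100 0 -120 0;100 -100 0 -120 0;100 -100 0 -120 0"

```text
time: 16.0
ee_pos: [0.486, -0.0426, 0.2305]
tcp_rot: [-3.141, -0.0, 1.239]
ft_force: [-0.3, 0.6, 0.6]
grip_width: 0.0853
```

```bash
python3 - <<'E'
from h import *
from scipy.optimize import least_squares
s=arm.sense();print(s["ee_pos"],s["ft_force"],s["grip_width"])
c=calibration("wrist");w=capture("wrist");save("w4",w);t=capture("side");save("s4",t);tp=capture("top");save("t4",tp)
x,y=[int(v) for v in proj(calibration("side"),[.5185,.0525,.07])]
save("c4",np.hstack([cv2.resize(w,(440,330)),cv2.resize(t[y-55:y+45,x-50:x+60],(363,330),interpolation=2)])[:,:800])
hsv=cv2.cvtColor(w,cv2.COLOR_RGB2HSV);H,S,V=cv2.split(hsv);red=(((H<8)|(H>172))&(S>130)).astype(np.uint8)
cs,_=cv2.findContours(red,0,1);k=cv2.convexHull(max(cs,key=cv2.contourArea))
for z in(.054,.064):
    P=np.array([onz(c,*p[0],z) for p in k]);f=least_squares(lambda a:np.hypot(P[:,0]-a[0],P[:,1]-a[1])-a[2],[.518,.053,.05],loss="soft_l1",f_scale=.0005);print(z,f.x,np.abs(f.fun).max())
E
```

```text
[ 0.4859664  -0.04256713  0.23048776] [-0.32688548  0.5650887   0.61225695] 0.08528968359310103
0.054 [0.51869034 0.05238067 0.04910981] 0.0003743279607254027
0.064 [0.51846216 0.05171847 0.04745812] 0.00036156989888178753
```

View pics/c4.png

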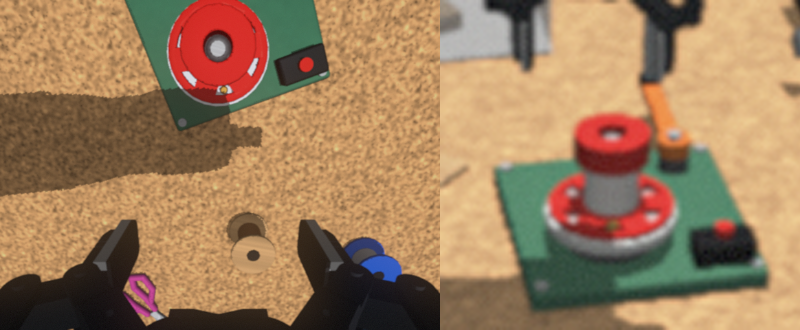

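The spool is seated with a pin visible in a window, the guide arm is at its stop and the gripper is clear. Handing in.

```bash
python3 -c "
from h import *
print(arm.finish_job())"
```

```text
the job is handed in; nothing more can be done
None
```

I swung the guide arm to its end stop and put the spool on the spindle with the pins in its windows. I then released it, backed the gripper away and handed the job in at about 16 s of the 72 s. No verdict is reported.

- **Guide arm:** in the top view taken after the swing, the arm lay along the base's +y. I didn't measure it again afterwards, but it looks unchanged in the last side picture.
- **Spool height and pins:** the height at release puts the underside on the disc, within about 1 mm. A brass pin can be seen standing in one window.
- **Spool position:** the final flange circle fit lies within about 0.1 mm of the disc centre measured from the wrist camera. It fitted a radius of 49.1 mm against a true 50 mm, which agrees better with a seated spool than with one resting 10 mm high on the pins (47.5 mm).
- **Release:** the gripper is fully open and the force reading is near zero. It stands about 10 cm to the side and 17 cm above the winder, touching nothing.
- **Disagreement:** my early estimates of the spindle position differed by 3–4 mm between cameras. A wrist-camera measurement just above the spindle settled it before I lowered the spool.
- **Other things on the table:** I didn't touch them knowingly, but I didn't measure their final positions.

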